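Put the dry measuring cups away on the sliding board

ROBOT

A 6-joint arm with a two-finger parallel gripper is mounted at the origin on the work surface. World frame = base frame: x ahead of the robot, y to its left, z up, the work surface at z = 0. Lengths are in m, angles in rad, forces in N, time in s.
With the tool pointing down it reaches from about 0.375 to 0.9 m from the base axis. Payload 3.1 kg.
Tool frame: the origin (TCP) lies at the very end of the fingers, on their centre line; the grasp point (between the pads) lies r.grip_point_offset behind it (r.grip_point_offset is the distance from the TCP to the grasp point, in m); z points along the fingers, y is the line along which they close (so a half turn about z gives the same grasp; the last joint's range is limited). The gripper opens to 87 mm and grips with 3 to 60 N. Pads are 19 mm wide; open, the fingers measure 117 mm over their backs; the gripper's body (75 mm by 190 mm) begins 51 mm behind the grasp point.
Start: joints at [-1.504, 0.527, 1.433, -0, 1.181, -0.178], TCP at [0.152, -0.606, 0.223] pointing down, gripper open.
Joint ranges: [-3.08, 3.08], [-0.75, 2.2], [0.22, 2.44], [-1.43, 4.57], [0, 2.65], [-2.85, 2.85]. Speed limits (rad/s): [2.79, 2.79, 3.14, 3.14, 3.14, 3.14].

INTERFACE

Orientations are given as a rotation vector (axis times angle).
In Python, from cell import r, get_image, job, boxes_of, silhouettes, pinpoint gives the robot as it stands.
- The arm moves only by the shell command python3 -m crank 'ROWS' [OPENING]. ROWS is JSON, a list of rows, each a list of 6 numbers: the shift along the tool's x, y, z scaled (see below), then the turn, a rotation vector about the tool's x, y, z scaled (see below). A call has 1 to 12 rows; each row shifts and turns the commanded pose from where the row before left it, along the tool's axes as they then stand; what a row does not reach is not made up. The controller multiplies each number of a shift by 0.025 m and each number of a turn by 30 degrees. A row lasts 1/8 s, in which the tool goes at most 62.5 mm and 10.7 degrees, less where a joint would pass 70% of its speed; a pose out of reach is approached as far as the arm can. A call with a number of a shift or a turn outside -1 to 1 is refused whole. A call with a gripper value outside its range is refused whole. OPENING is the opening in per cent of the stroke, from 0 (shut) to 100 (fully open), set as the call begins (- or left out, the last holds). The fingers move at their own pace and stop on an object; the grip force is fixed at half the most. Time passes only in rows, so rows that do not move let the fingers close. It gives the time, the measured TCP pose, the force, the opening and the grip force at its end, in the units of the state.
- r.get_obs(): the state, without advancing time (a new reading comes with each control period).
- get_image(name): name is "scene" or "top" or "wrist"; returns a dict with "color" (420x560x3 uint8, red, green, blue), "z_map" (420x560 float32, m along the optical axis (not along the pixel's ray), 0 where there is no reading), "mtx" (3x3 intrinsics, pixels), "rvec" (rotation vector, rad) and "tvec" (3), from world to camera coordinates, as OpenCV has them. Camera axes: x right, y down, z forward; pixel columns grow to the right and rows downward; lengths in m; the calibration is good to about 2 mm. A picture is of the moment at which its call begins.
- job.finish_job(): hands the job in; it is judged then, once.
Trained networks look in the newest picture that a camera, given by its name, has taken for a name from the list of things; names that differ only in an ending like _2 or _b are one class to them, and where a whole thing is asked for, a point or a joint stands for the part that bears it (a point fixed in the world has none). Each returns a list of dicts, best first, with "conf" (0 to 1); they miss things now and then, are a little off and sometimes report something else, mostly with a low value. They report only what shows in the picture. A call takes as long as a camera call. They do not tell look-alikes from the thing itself.
- boxes_of(camera, label): "location" ([x, y, z] in m, in world coordinates, good to about 4 mm: the middle of the surface that is visible of it).
- silhouettes(camera, label): "region" (420x560 bool, what is visible of it).
- pinpoint(camera, label): "location" ([x, y, z] in m, in world coordinates, good to about 4 mm: a listed point, or the origin of a listed thing).
The state is a dict: "t": time; "q": joint angles; "qd": joint speeds; "joint_torque": joint torques, N m; "eef_pos": TCP position; "tool_rot": TCP orientation; "contact_force": force on the tool from outside, world axes, zero at the start; "ft_torque": the same for the moment, N m; "opening": finger opening in m; "grip_force": force on a finger pad.
Only numpy, scipy, OpenCV 4.12 (cv2) and the standard library are available. Lean on these libraries where they do the work, as an engineer would, in place of code of your own. Each camera call takes 0.05 s, during which the arm holds its last target. There are 200 camera calls.

TASK

Press on the front of the thin white board under the wire shelf and drag it out until it is clear of the shelf, then lift the measuring cups off their pegs and nest them all upright in one another, largest first, on the back part of the board. Then press on the front of the board and slide it straight back under the shelf, fully home against its stop, so that the nested cups stand under the shelf. Keep the board flat on the worktop and leave the other things where they are.

Things in the scene. Friction and masses are not known exactly. Their poses are not given: they have to be found in the camera images.
- shelf: low fixed wire shelf, 340 mm wide (its y), 180 deep (its x), wires at 168 to 178 mm, stock on top up to 242. Origin on the worktop under its middle; the open front (x = -90) is its -x side, facing the robot. 8 mm wire legs at x = +-84, y = +-170 mm; a foot bar along the back (near face at x = +80 mm) is the board's stop
- board: thin flat white sliding board, 240 mm long (x), 200 wide (y), 5 thick, 0.35 kg, loose; non-slip top (friction 0.8), slick underside (0.2): fingertips pressing on top with 10 to 20 N carry it at up to 50 mm/s. Origin: centre of its underside. Front edge at -x. Fully home, its back edge is at the shelf's foot bar, its origin at x = -40 mm in the shelf's frame, and its front 70 mm show
- rack: fixed wooden peg rack, 456 mm wide (its y), rail top at 132 mm. Origin on the worktop under the front face of its top rail; front = -x side, facing the robot. Four pegs, 7 mm thick, at y = -157, -52, 52, 157 mm, stick out 30 mm to the front from 120 mm height, sloping up 20 degrees (top of tip at 133). Cups hang upright in front of it
- cup1_centre (a point): largest measuring cup (may be absent), steel, rim diameter 100 mm, base 89, height 54, floor 3 mm, 130 g. Point on its axis half-way up; z up out of the mouth, x towards the handle: a flat strap rising straight from the rim, with an eye 18 wide, 26 high (10 to 36 mm above the rim) for the peg, and on top a black grip 12 thick (x), 24 wide (y), 44 high (52 to 96 above the rim)
- cup1_grip (a point): centre of that cup's black grip, 48 mm along x from the cup's axis and 101 mm above the cup's centre. The cup comes off its peg when raised 13 to 17 mm, then drawn 40 mm to the rack's front. In the nest, grips in the same direction jam; with each handle about a quarter turn from that of the next larger cup they are clear
- cup2_centre (a point): second largest measuring cup (may be absent), steel, rim diameter 82 mm, base 72, height 48, floor 3 mm, 116 g. Point on its axis half-way up; z up out of the mouth, x towards the handle: a flat strap rising straight from the rim, with an eye 18 wide, 26 high (10 to 36 mm above the rim) for the peg, and on top a black grip 12 thick (x), 24 wide (y), 44 high (52 to 96 above the rim)
- cup2_grip (a point): centre of that cup's black grip, 39 mm along x from the cup's axis and 98 mm above the cup's centre. The cup comes off its peg when raised 13 to 17 mm, then drawn 40 mm to the rack's front. In the nest, grips in the same direction jam; with each handle about a quarter turn from that of the next larger cup they are clear
- cup3_centre (a point): third largest measuring cup (may be absent), steel, rim diameter 64 mm, base 56, height 42, floor 3 mm, 101 g. Point on its axis half-way up; z up out of the mouth, x towards the handle: a flat strap rising straight from the rim, with an eye 18 wide, 26 high (10 to 36 mm above the rim) for the peg, and on top a black grip 12 thick (x), 24 wide (y), 44 high (52 to 96 above the rim)
- cup3_grip (a point): centre of that cup's black grip, 30 mm along x from the cup's axis and 95 mm above the cup's centre. The cup comes off its peg when raised 13 to 17 mm, then drawn 40 mm to the rack's front. In the nest, grips in the same direction jam; with each handle about a quarter turn from that of the next larger cup they are clear
- cup4_centre (a point): smallest measuring cup (may be absent), steel, rim diameter 46 mm, base 39, height 36, floor 3 mm, 87 g. Point on its axis half-way up; z up out of the mouth, x towards the handle: a flat strap rising straight from the rim, with an eye 18 wide, 26 high (10 to 36 mm above the rim) for the peg, and on top a black grip 12 thick (x), 24 wide (y), 44 high (52 to 96 above the rim)
- cup4_grip (a point): centre of that cup's black grip, 21 mm along x from the cup's axis and 92 mm above the cup's centre. The cup comes off its peg when raised 13 to 17 mm, then drawn 40 mm to the rack's front. In the nest, grips in the same direction jam; with each handle about a quarter turn from that of the next larger cup they are clear
- mug: white mug, 80 mm wide, 90 mm high. Bystander, to be left where it is; origin at the centre of its underside
- sponge: yellow sponge, 110 x 70 x 32 mm. Bystander, to be left where it is; origin at the centre of its underside
- jar: round glass jar, 70 mm thick, 100 mm high. Bystander, to be left where it is; origin at the centre of its underside
- spoon: wooden spoon lying flat, 250 mm long. Bystander, to be left where it is; origin at the centre of its underside
- timer: white kitchen timer, 60 mm thick, 50 mm high. Bystander, to be left where it is; origin at the centre of its underside
Mind the look-alikes: they are no part of the job. What is shaped like the part that bears cup3_centre but blue or purple is not meant.

How it is judged:
On the way, in this order (a step that is already met when the one before it is completed fails the run):
1. the board is drawn out until it is clear of the shelf (x of board in the frame of shelf below -0.2 m), for 0.2 s.
2. all the cups stand nested upright on the board, with the board still out (angle between each of cup1_centre, cup2_centre, cup3_centre, cup4_centre's own z axis and vertical below 0.1 rad and z of each of cup1_centre, cup2_centre, cup3_centre, cup4_centre in the frame of board below 0.038 m and x of cup1_centre in the frame of board between -0.12 and 0.12 m and y of cup1_centre in the frame of board between -0.1 and 0.1 m and horizontal distance between cup1_centre and cup2_centre below 0.01 m and horizontal distance between cup1_centre and cup3_centre below 0.017 m and horizontal distance between cup1_centre and cup4_centre below 0.024 m and x of cup2_centre in the frame of board between -0.12 and 0.12 m and y of cup2_centre in the frame of board between -0.1 and 0.1 m and horizontal distance between cup2_centre and cup3_centre below 0.01 m and horizontal distance between cup2_centre and cup4_centre below 0.017 m and x of cup3_centre in the frame of board between -0.12 and 0.12 m and y of cup3_centre in the frame of board between -0.1 and 0.1 m and horizontal distance between cup3_centre and cup4_centre below 0.01 m and x of cup4_centre in the frame of board between -0.12 and 0.12 m and y of cup4_centre in the frame of board between -0.1 and 0.1 m and x of board in the frame of shelf below -0.2 m), for 0.3 s.
At the end, for the whole second after the job is handed in: All cups upright (0.1 rad) on the board, each fully down (6 mm) in the larger ones, under the shelf (at most 5 mm of a cup in front of it); the board flat and at rest, square to the shelf (0.15 rad) and within 15 mm of its stop (angle between each of cup1_centre, cup2_centre, cup3_centre, cup4_centre's own z axis and vertical below 0.1 rad and z of each of cup1_centre, cup2_centre, cup3_centre, cup4_centre in the frame of board below 0.038 m and x of cup1_centre in the frame of board between -0.12 and 0.12 m and y of cup1_centre in the frame of board between -0.1 and 0.1 m and horizontal distance between cup1_centre and cup2_centre below 0.01 m and horizontal distance between cup1_centre and cup3_centre below 0.017 m and horizontal distance between cup1_centre and cup4_centre below 0.024 m and x of cup2_centre in the frame of board between -0.12 and 0.12 m and y of cup2_centre in the frame of board between -0.1 and 0.1 m and horizontal distance between cup2_centre and cup3_centre below 0.01 m and horizontal distance between cup2_centre and cup4_centre below 0.017 m and x of cup3_centre in the frame of board between -0.12 and 0.12 m and y of cup3_centre in the frame of board between -0.1 and 0.1 m and horizontal distance between cup3_centre and cup4_centre below 0.01 m and x of cup4_centre in the frame of board between -0.12 and 0.12 m and y of cup4_centre in the frame of board between -0.1 and 0.1 m and x of cup1_centre in the frame of shelf above -0.045 m and x of cup2_centre in the frame of shelf above -0.054 m and x of cup3_centre in the frame of shelf above -0.063 m and x of cup4_centre in the frame of shelf above -0.072 m and x of board in the frame of shelf above -0.055 m and angle between the x axis of board and the x axis of shelf, either way round below 0.15 rad and height (world z) of board below 0.006 m and linear speed of board below 0.02 m/s); the robot touches nothing.
It fails at once if the board is lifted or tipped off the worktop (height (world z) of board above 0.03 m or angle between board's own z axis and vertical above 0.2 rad).
It fails at once if a bystander is moved (distance of any of mug, sponge, jar, spoon, timer from where it was at the start of the episode above 0.03 m).
Of cup1, cup2, cup3, cup4 only 3 to 4 are there at a start; the rules pass over those that are not, and their reading is None.
At some moment in a run one of board may be knocked a few centimetres aside while the robot is not near it.
It also fails if it takes over 210 s, if anything falls off the work surface, if the arm or the gripper's body presses on something with over 40 N, if the wrist force passes 120 N, or if a joint passes its speed limit or range.

## Working session

There is one attempt and no reset: what is moved stays moved. The work goes in short steps, Python scripts to look and compute and a shell command to move; the robot and the scene stay as the last step left them, time stands still between calls to the robot, and variables do not carry over. Pictures are saved under pics/ and viewed, at most 14 in all, crops included, and the job is handed in when it is done.

```bash
ls; mkdir -p pics; python3 - <<'E'
from cell import r,get_image,pinpoint
import cv2
for c in("scene","top"):
    im=get_image(c); cv2.imwrite(f"pics/{c}0.png",im["color"][:,:,::-1])
    for n in["shelf","board","rack"]+[f"cup{i}_{k}" for i in(1,2,3,4) for k in("centre","grip")]+["mug","sponge","jar","spoon","timer"]:
        print(c,n,[(round(d["conf"],2),[round(float(v),3) for v in d["location"]]) for d in pinpoint(c,n)[:3]])
o=r.get_obs();print(o["t"],o["eef_pos"],o["tool_rot"],o["opening"],r.grip_point_offset)
E
```

```text
pics
scene shelf [(0.68, [0.736, -0.386, -0.0]), (0.33, [0.429, 0.264, -0.003])]
scene board [(0.66, [0.694, -0.348, -0.006])]
scene rack [(0.79, [0.581, 0.254, 0.004]), (0.44, [0.581, 0.193, 0.069]), (0.17, [0.602, 0.202, 0.166])]
scene cup1_centre [(0.7, [0.596, 0.085, 0.056])]
scene cup1_grip [(0.66, [0.638, 0.104, 0.166])]
scene cup2_centre [(0.68, [0.511, 0.394, 0.16]), (0.66, [0.482, 0.379, 0.06])]
scene cup2_grip [(0.68, [0.513, 0.394, 0.161]), (0.51, [0.58, 0.253, 0.001])]
scene cup3_centre [(0.88, [0.261, 0.268, 0.019]), (0.76, [0.537, 0.61, 0.023]), (0.64, [0.556, 0.295, 0.167])]
scene cup3_grip [(0.91, [0.24, 0.293, 0.113]), (0.69, [0.555, 0.295, 0.166]), (0.56, [0.553, 0.594, 0.115])]
scene cup4_centre [(0.64, [0.583, 0.194, 0.071])]
scene cup4_grip [(0.75, [0.484, 0.379, 0.064]), (0.73, [0.599, 0.201, 0.163])]
scene mug [(0.69, [0.398, 0.064, 0.001])]
scene sponge [(0.69, [0.317, 0.408, 0.0]), (0.44, [0.407, -0.544, 0.003])]
scene jar [(0.77, [0.785, -0.068, -0.003]), (0.44, [0.43, 0.265, -0.001])]
scene spoon [(0.76, [0.43, 0.261, -0.002])]
scene timer [(0.67, [0.408, -
[... 380 characters left out ...]
.0])]
top cup3_centre [(0.96, [0.528, 0.286, 0.065]), (0.79, [0.534, 0.607, 0.018]), (0.74, [0.257, 0.268, 0.02])]
top cup3_grip [(0.95, [0.233, 0.29, 0.114]), (0.56, [0.56, 0.591, 0.114]), (0.53, [0.578, 0.192, 0.07])]
top cup4_centre [(0.6, [0.579, 0.195, 0.073]), (0.15, [0.481, 0.376, 0.061])]
top cup4_grip [(0.8, [0.6, 0.201, 0.163])]
top mug [(0.9, [0.397, 0.059, 0.002])]
top sponge [(0.6, [0.323, 0.405, 0.001]), (0.49, [0.396, 0.057, -0.003])]
top jar [(0.62, [0.784, -0.067, 0.004])]
top spoon [(0.76, [0.429, 0.264, -0.002])]
top timer [(0.67, [0.403, -0.544, -0.001])]
1.7 [ 0.15151375 -0.60633734  0.22253225] [-3.11805953e+00 -3.83644909e-01  4.07861759e-05] 0.08725900662751251 0.0187
```

View pics/scene0.png

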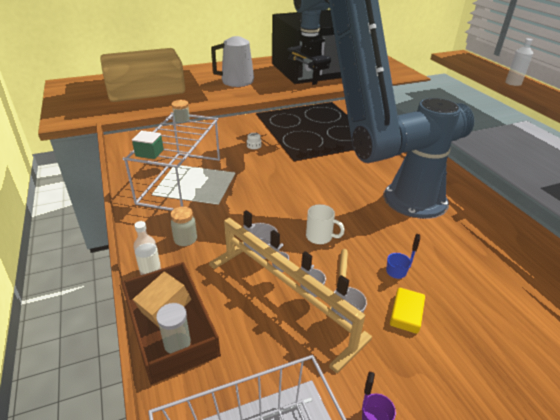

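View pics/top0.png

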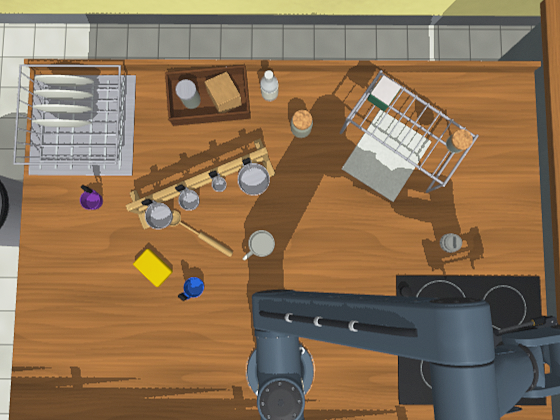

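Four steel cups hang on the rack, at about (255,180), (219,183), (189,200) and (160,213) in the top view. From right to left they are cup1, cup4, cup3 and cup2. The blue cup (194,287) and the purple cup (91,200) are the look-alikes. The board is under the shelf at about (380,165). Next I'll fit the board and shelf directions.

```bash
cat > h.py <<'E'
import numpy as np,cv2
from cell import r,get_image,pinpoint,silhouettes,boxes_of
from scipy.spatial.transform import Rotation as R
def cloud(im):
    z=im["z_map"]; v,u=np.indices(z.shape); K=im["mtx"]
    p=np.stack([(u-K[0,2])*z/K[0,0],(v-K[1,2])*z/K[1,1],z],-1)
    M=cv2.Rodrigues(np.array(im["rvec"],float))[0]
    return (p-np.array(im["tvec"]).ravel())@M
def yaw():  # world angle of tool y, deg
    m=R.from_rotvec(r.get_obs()["tool_rot"]).as_matrix(); return np.degrees(np.arctan2(m[1,1],m[0,1]))
def plan(x,y,z,th=None):
    """units: turn about tool z first (total/30deg), then total shift/25mm in the turned frame"""
    o=r.get_obs(); d=np.array([x,y,z])-o["eef_pos"]; a=yaw(); t=a if th is None else th
    dz=a-t; dz=(dz+180)%360-180 if abs(dz)>200 else dz
    c,s=np.cos(np.radians(t)),np.sin(np.radians(t))
    sh=np.array([-s*d[0]+c*d[1],c*d[0]+s*d[1],-d[2]])
    print("t",round(o["t"],2),"eef",np.round(o["eef_pos"],4),"yaw %.1f q1 %.0f q6 %.0f"%(a,*np.degrees(o["q"][[0,5]])),"| turn units %.3f (%.1f rows)"%(dz/30,abs(dz)/10.7),"shift units",np.round(sh/.025,2),"tilt",np.round(R.from_rotvec(o["tool_rot"]).as_matrix()[:2,2],3))
E
python3 - <<'E'
from h import *
im=get_image("top");P=cloud(im)
s=silhouettes("top","board")
m=s[0]["region"];p=P[m];print(s[0]["conf"],m.sum());p=p[(p[:,2]<.012)&(p[:,2]>-.005)]
rc=cv2.minAreaRect((p[:,:2]*1000).astype(np.float32));print(rc,cv2.boxPoints(rc).round(0).tolist(),np.median(p[:,2]))
# shelf wires/stock
s=silhouettes("top","shelf")
for c in ("scene",):
    im2=get_image(c);P2=cloud(im2);s=silhouettes(c,"shelf")
    if s:
        p=P2[s[0]["region"]];p=p[(p[:,2]>.15)&(p[:,2]<.19)];rc=cv2.minAreaRect((p[:,:2]*1000).astype(np.float32));print("shelf",len(p),rc)
p=P[(P[...,2]>.16)&(P[...,2]<.185)&(P[...,0]>.55)&(P[...,1]<-.15)]
rc=cv2.minAreaRect((p[:,:2]*1000).astype(np.float32));print("shelf top",len(p),rc,cv2.boxPoints(rc).round(0).tolist())
print(P[170,345],P[201,395])
E
```

```text
0.86 3889
((692.4744262695312, -347.43084716796875), (199.22850036621094, 240.93109130859375), 57.1539192199707) [[537.0, -366.0], [740.0, -496.0], [848.0, -329.0], [645.0, -198.0]] 0.004920211112699083
shelf 613 ((737.2659301757812, -382.26025390625), (351.0451354980469, 182.97669982910156), 55.15796661376953)
shelf top 1345 ((737.599609375, -384.2072448730469), (348.3119201660156, 185.50424194335938), 55.287818908691406) [[562.0, -475.0], [715.0, -580.0], [913.0, -294.0], [761.0, -188.0]]
[ 0.63886818 -0.21037582  0.00677789] [ 5.38430670e-01 -3.73709508e-01  3.63451654e-04]
```

```bash
python3 -c "
from h import *
plan(.621,-.301,.05,-124)"
```

```text
t 1.95 eef [ 0.1515 -0.6063  0.2226] yaw -76.0 q1 -86 q6 -10 | turn units 1.601 (4.5 rows) shift units [  8.74 -20.63   6.9 ] tilt [0. 0.]
```

```bash
python3 -m crank '[[0,0,0,0,0,0.32],[0,0,0,0,0,0.32],[0,0,0,0,0,0.32],[0,0,0,0,0,0.32],[0,0,0,0,0,0.32],[0.42,-1,0,0,0,0],[0.42,-1,0,0,0,0],[0.42,-1,0,0,0,0],[0.42,-1,0,0,0,0],[0.42,-1,0,0,0,0],[0.42,-1,0,0,0,0],[0.42,-1,0,0,0,0]]' 60 && python3 -m crank '[[0.42,-1,0,0,0,0],[0.42,-1,0,0,0,0],[0.42,-1,0,0,0,0],[0.42,-1,0,0,0,0],[0.42,-1,0,0,0,0],[0.42,-1,0.2,0,0,0],[0.42,-1,0.4,0,0,0],[0.42,-1,0.8,0,0,0],[0.42,-1,0.8,0,0,0],[0.42,-1,0.8,0,0,0],[0.42,-1,0.8,0,0,0],[0.42,-1,0.8,0,0,0]]'; python3 -c "
from h import *
plan(.621,-.301,.007,-124);o=r.get_obs();print(o['contact_force'],o['opening'])"
```

```text
t: 3.45
eef_pos: [0.311, -0.5018, 0.2226]
tool_rot: [3.004, -0.918, 0.0]
contact_force: [0.2, -0.0, 0.3]
opening: 0.0524
grip_force: 0.0
t: 4.95
eef_pos: [0.5832, -0.3235, 0.1069]
tool_rot: [3.004, -0.918, 0.0]
contact_force: [0.0, -0.1, 0.2]
opening: 0.0517
grip_force: 0.0
t 4.95 eef [ 0.5832 -0.3235  0.1069] yaw -124.0 q1 -39 q6 85 | turn units 0.001 (0.0 rows) shift units [ 0.75 -1.59  4.  ] tilt [ 0. -0.]
[ 0.03498052 -0.11615056  0.16585746] 0.051718297572532684
```

```bash
python3 -m crank '[[0.4,-0.8,0.5,0,0,0],[0.35,-0.8,0.5,0,0,0],[0,0,0.8,0,0,0],[0,0,0.8,0,0,0],[0,0,0.7,0,0,0],[0,0,0.4,0,0,0],[0,0,0.2,0,0,0],[0,0,0.1,0,0,0],[0,0,0.1,0,0,0],[0,0,0,0,0,0]]'
```

```text
t: 6.2
eef_pos: [0.6207, -0.3015, 0.0056]
tool_rot: [3.004, -0.918, 0.002]
contact_force: [0.1, -0.6, -0.7]
opening: 0.052
grip_force: 0.0
```

```bash
python3 -m crank '[[0,0,0.06,0,0,0],[0,0,0,0,0,0]]'
```

```text
t: 6.45
eef_pos: [0.6207, -0.3014, 0.0054]
tool_rot: [3.004, -0.917, 0.002]
contact_force: [-1.7, 1.0, 7.1]
opening: 0.0523
grip_force: 3.7
```

```bash
python3 -m crank '[[0,0,0.06,0,0,0],[0,0,0,0,0,0],[-0.05,0,0,0,0,0],[-0.1,0,0,0,0,0],[-0.2,0,0,0,0,0],[-0.2,0,0,0,0,0],[-0.2,0,0,0,0,0],[-0.2,0,0,0,0,0],[-0.2,0,0,0,0,0]]'
```

```text
t: 7.58
eef_pos: [0.6007, -0.2882, 0.0054]
tool_rot: [3.001, -0.917, 0.018]
contact_force: [2.8, -1.4, 7.9]
opening: 0.0522
grip_force: 4.0
```

```bash
python3 -m crank '[[-0.15,0,0.04,0,0,0],[-0.2,0,0.04,0,0,0],[-0.22,0,0,0,0,0],[-0.22,0,0,0,0,0],[-0.22,0,0,0,0,0],[-0.22,0,0,0,0,0],[-0.22,0,0,0,0,0],[-0.22,0,0,0,0,0],[-0.22,0,0,0,0,0],[-0.22,0,0,0,0,0],[-0.22,0,0,0,0,0],[-0.22,0,0,0,0,0]]' && python3 -m crank '[[-0.22,0,0,0,0,0],[-0.22,0,0,0,0,0],[-0.22,0,0,0,0,0],[-0.22,0,0,0,0,0],[-0.22,0,0,0,0,0],[-0.22,0,0,0,0,0],[-0.22,0,0,0,0,0],[-0.22,0,0,0,0,0],[-0.22,0,0,0,0,0],[-0.22,0,0,0,0,0],[-0.22,0,0,0,0,0],[-0.22,0,0,0,0,0]]'; python3 - <<'E'
from h import *
plan(.46,-.2,.15)
im=get_image("top");P=cloud(im)
for d in pinpoint("top","board")[:1]: print(d["location"])
s=silhouettes("top","board")
if s:
    p=P[s[0]["region"]];p=p[(p[:,2]<.012)&(p[:,2]>-.005)]
    rc=cv2.minAreaRect((p[:,:2]*1000).astype(np.float32));print(s[0]["conf"],len(p),rc,cv2.boxPoints(rc).round(0).tolist())
E
```

```text
t: 9.07
eef_pos: [0.5515, -0.2552, 0.0054]
tool_rot: [2.998, -0.916, 0.033]
contact_force: [4.9, -3.9, 17.1]
opening: 0.0521
grip_force: 8.3
t: 10.58
eef_pos: [0.4984, -0.2196, 0.0054]
tool_rot: [2.996, -0.916, 0.039]
contact_force: [6.8, -4.2, 21.7]
opening: 0.0518
grip_force: 10.9
t 10.57 eef [ 0.4984 -0.2196  0.0054] yaw -124.0 q1 -36 q6 88 | turn units 0.000 (0.0 rows) shift units [-1.71  0.21 -5.79] tilt [ 0.021 -0.015]
[0.5694, -0.2626, -0.0008]
0.81 2015 ((615.206298828125, -295.09136962890625), (203.36798095703125, 138.44381713867188), 58.10441970825195) [[503.0, -345.0], [620.0, -418.0], [728.0, -245.0], [610.0, -172.0]]
```

```bash
python3 -m crank '[[-0.22,0,-0.05,0,0,0],[-0.22,0,0,0,0,0],[-0.22,0,0,0,0,0],[-0.22,0,0,0,0,0],[-0.22,0,0,0,0,0],[-0.22,0,0,0,0,0],[-0.22,0,0,0,0,0],[-0.22,0,0,0,0,0],[-0.22,0,0,0,0,0],[-0.2,0,0,0,0,0],[-0.1,0,0,0,0,0],[0,0,0,0,0,0]]' && python3 -m crank '[[0,0,-0.3,0,0,0],[0,0,-1,0,0,0],[0,0,-1,0,0,0],[0,0,-1,0,0,0],[0,0,-1,0,0,0],[0,0,-1,0,0,0],[0,0,-1,0,0,0],[0,0,-1,0,0,0],[0,0,-1,0,0,0]]'; python3 -c "
from h import *
plan(.637,.103,.27,23.2)"
```

```text
t: 12.22
eef_pos: [0.4501, -0.187, 0.0053]
tool_rot: [2.997, -0.916, 0.035]
contact_force: [6.4, -4.0, 22.7]
opening: 0.0521
grip_force: 11.2
t: 13.35
eef_pos: [0.4408, -0.1802, 0.2095]
tool_rot: [-3.004, 0.917, 0.002]
contact_force: [-0.3, 0.1, -0.4]
opening: 0.0522
grip_force: 0.0
t 13.35 eef [ 0.4408 -0.1802  0.2095] yaw -124.0 q1 -36 q6 88 | turn units -4.905 (13.8 rows) shift units [ 7.32 11.67 -2.42] tilt [-0.001  0.001]
```

```bash
python3 -m crank '[[0,0,-0.7,0,0,-0.35],[0,0,-0.7,0,0,-0.35],[0,0,-0.7,0,0,-0.35],[0,0,-0.7,0,0,-0.35],[0,0,0,0,0,-0.35],[0,0,0,0,0,-0.35],[0,0,0,0,0,-0.35],[0,0,0,0,0,-0.35],[0,0,0,0,0,-0.35],[0,0,0,0,0,-0.35],[0,0,0,0,0,-0.35],[0,0,0,0,0,-0.35]]' 40 && python3 -m crank '[[0,0,0,0,0,-0.35],[0,0,0,0,0,-0.35],[0.7,0.9,0,0,0,0],[0.7,0.9,0,0,0,0],[0.7,0.9,0,0,0,0],[0.7,0.9,0,0,0,0],[0.7,0.9,0,0,0,0],[0.7,0.9,0,0,0,0],[0.7,0.9,0,0,0,0],[0.7,0.9,0,0,0,0],[0.7,0.9,0,0,0,0],[0.7,0.9,0,0,0,0]]'; python3 - <<'E'
from h import *
plan(.637,.103,.27,23.2)
im=get_image("wrist");P=cloud(im);cv2.imwrite("pics/w1.png",im["color"][:,:,::-1])
im=get_image("scene")
for c in("wrist","scene","top"):
    if c=="top":get_image(c)
    for n in("cup1_grip","cup1_centre"):
        for d in pinpoint(c,n)[:2]: print(c,n,round(d["conf"],2),np.round(d["location"],4))
for d in pinpoint("top","board")[:1]: print(d["location"])
# grip tops: dark points above the rack
P=cloud(get_image("wrist"))
E
```

```text
t: 14.85
eef_pos: [0.4408, -0.1802, 0.2785]
tool_rot: [-2.174, -2.266, 0.0]
contact_force: [-0.6, 0.1, 0.3]
opening: 0.0349
grip_force: 0.0
t: 16.35
eef_pos: [0.5797, 0.0693, 0.2784]
tool_rot: [-1.732, -2.619, 0.002]
contact_force: [-0.0, 0.6, -0.4]
opening: 0.0343
grip_force: 0.0
t 16.35 eef [0.5797 0.0693 0.2784] yaw 23.0 q1 -4 q6 -27 | turn units -0.005 (0.0 rows) shift units [0.34 2.64 0.33] tilt [-0.002  0.   ]
wrist cup1_grip 0.81 [0.6346 0.1046 0.1618]
wrist cup1_centre 0.65 [0.5992 0.0858 0.0551]
scene cup1_grip 0.58 [0.6371 0.1014 0.1646]
scene cup1_centre 0.69 [0.597  0.0881 0.0575]
scene cup1_centre 0.37 [0.5141 0.3959 0.1603]
top cup1_centre 0.51 [0.5976 0.0872 0.0593]
[0.5215, -0.2307, -0.001]
```

View pics/w1.png

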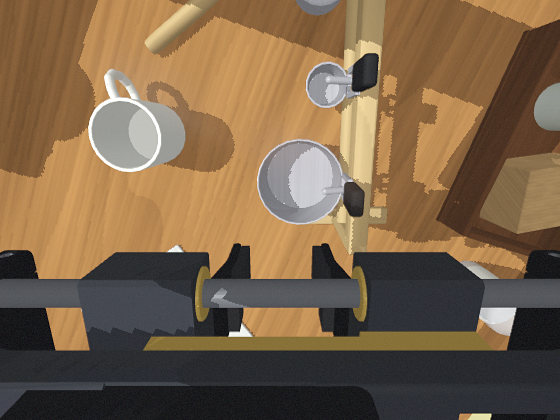

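```bash
python3 -m crank '[[0.1,0.8,0,0,0,0],[0.1,0.9,0,0,0,0],[0.1,0.95,0,0,0,0],[0,0,0,0,0,0]]' ; python3 - <<'E'
from h import *
plan(.638,.104,.146,23.2)
im=get_image("wrist");cv2.imwrite("pics/w2.png",im["color"][:,:,::-1])
for n in("cup1_grip","cup1_centre"):
        for d in pinpoint("wrist",n)[:2]: print(n,round(d["conf"],2),np.round(d["location"],4))
E
```

```text
t: 17.4
eef_pos: [0.6392, 0.1012, 0.2785]
tool_rot: [1.733, 2.62, 0.0]
contact_force: [-0.4, 0.3, -0.0]
opening: 0.0348
grip_force: 0.0
t 17.4 eef [0.6392 0.1012 0.2785] yaw 23.1 q1 -1 q6 -24 | turn units -0.005 (0.0 rows) shift units [0.12 0.   5.3 ] tilt [ 0. -0.]
cup1_grip 0.81 [0.6372 0.1064 0.1618]
cup1_centre 0.64 [0.5972 0.0851 0.0578]
```

```bash
python3 -m crank '[[0.12,0,0.8,0,0,0],[0,0,0.9,0,0,0],[0,0,0.9,0,0,0],[0,0,0.9,0,0,0],[0,0,0.9,0,0,0],[0,0,0.6,0,0,0],[0,0,0.3,0,0,0],[0,0,0,0,0,0]]' && python3 -m crank '[[0,0,0,0,0,0],[0,0,0,0,0,0],[0,0,0,0,0,0],[0,0,0,0,0,0]]' 0
```

```text
t: 18.55
eef_pos: [0.6369, 0.1037, 0.1462]
tool_rot: [-1.733, -2.62, 0.0]
contact_force: [-0.4, -0.1, -0.3]
opening: 0.0353
grip_force: 0.0
t: 19.05
eef_pos: [0.6378, 0.104, 0.1469]
tool_rot: [1.733, 2.619, 0.002]
contact_force: [1.0, 0.6, 1.2]
opening: 0.0121
grip_force: 30.0
```

```bash
python3 -m crank '[[0,0,-0.3,0,0,0],[0,0,-0.3,0,0,0],[0,0,0,0,0,0],[0,-0.3,0,0,0,0],[0,-0.4,0,0,0,0],[0,-0.4,0,0,0,0],[0,-0.4,0,0,0,0],[0,-0.5,0,0,0,0],[0,0,0,0,0,0]]'
```

```text
t: 20.18
eef_pos: [0.5898, 0.084, 0.1613]
tool_rot: [-1.733, -2.619, 0.001]
contact_force: [-0.7, 0.3, -1.7]
opening: 0.0117
grip_force: 30.0
```

```bash
python3 -m crank '[[0,0,-0.6,0,0,0],[0,0,-0.8,0,0,0],[0,0,-0.4,0,0,0],[0,0,0,0,0,0]]'; python3 - <<'E'
from h import *
P=cloud(get_image("top"))
for d in pinpoint("top","board")[:1]: print(d["location"])
for s in silhouettes("top","board")[:1]:
    p=P[s["region"]];p=p[(p[:,2]<.012)&(p[:,2]>-.005)]
    rc=cv2.minAreaRect((p[:,:2]*1000).astype(np.float32));print(s["conf"],len(p),rc,cv2.boxPoints(rc).round(0).tolist())
    c=np.array(rc[0])/1000;T=c+.03*np.array([np.cos(np.radians(-33)),np.sin(np.radians(-33))]);print("T",T)
for n in("cup1_grip","cup1_centre"):
        for d in pinpoint("top",n)[:1]: print(n,round(d["conf"],2),np.round(d["location"],4))
plan(T[0]+.0435,T[1]+.0203,.2,25)
E
```

```text
t: 20.68
eef_pos: [0.5921, 0.0844, 0.2077]
tool_rot: [1.732, 2.618, 0.003]
contact_force: [0.3, 0.1, -2.1]
opening: 0.012
grip_force: 30.0
[0.519, -0.2296, 0.0003]
0.87 4299 ((521.2085571289062, -232.5794219970703), (200.6291046142578, 242.46475219726562), 56.93252944946289) [[365.0, -250.0], [568.0, -383.0], [678.0, -215.0], [474.0, -82.0]]
T [ 0.54636867 -0.24891859]
t 20.93 eef [0.5905 0.0843 0.2055] yaw 23.0 q1 -3 q6 -26 | turn units -0.066 (0.2 rows) shift units [-11.33  -5.31   0.22] tilt [-0.002  0.   ]
```

```bash
python3 -m crank '[[-0.5,-0.2,0,0,0,0],[-1,-0.4,0,0,0,0],[-1,-0.45,0,0,0,0],[-1,-0.45,0,0,0,0],[-1,-0.45,0,0,0,0],[-1,-0.45,0,0,0,0],[-1,-0.45,0,0,0,0],[-1,-0.45,0,0,0,0],[-1,-0.45,0,0,0,0],[-1,-0.4,0,0,0,0],[-1,-0.4,0.3,0,0,0],[-0.6,-0.25,0.5,0,0,0]]' && python3 -m crank '[[-0.35,-0.1,0.7,0,0,0],[0,0,0.7,0,0,0],[0,0,0.4,0,0,0],[0,0,0,0,0,0]]'; python3 - <<'E'
from h import *
plan(.5906,-.230,.118,23)
for c in("top","scene"):
    get_image(c)
    for n in("cup1_grip","cup1_centre"):
        for d in pinpoint(c,n)[:1]: print(n,round(d["conf"],2),np.round(d["location"],4))
E
```

```text
t: 22.42
eef_pos: [0.5891, -0.2203, 0.186]
tool_rot: [1.735, 2.618, -0.0]
contact_force: [0.4, 0.2, -1.2]
opening: 0.0122
grip_force: 30.0
t: 22.92
eef_pos: [0.5896, -0.2257, 0.1399]
tool_rot: [-1.73, -2.618, -0.0]
contact_force: [-0.4, -0.2, -0.9]
opening: 0.0119
grip_force: 30.0
t 22.93 eef [ 0.5896 -0.2257  0.1399] yaw 23.1 q1 -31 q6 -54 | turn units 0.003 (0.0 rows) shift units [-0.17 -0.03  0.88] tilt [-0.003  0.002]
cup1_grip 0.77 [ 0.5879 -0.2256  0.1624]
cup1_centre 0.78 [ 0.5491 -0.2441  0.0566]
```

```bash
python3 -m crank '[[-0.17,0,0.3,0,0,0],[0,0,0.3,0,0,0],[0,0,0.2,0,0,0],[0,0,0.1,0,0,0],[0,0,0,0,0,0]]' && python3 -m crank '[[0,0,0.08,0,0,0],[0,0,0.04,0,0,0],[0,0,0,0,0,0]]'
```

```text
t: 23.85
eef_pos: [0.5918, -0.2309, 0.1185]
tool_rot: [-1.733, -2.62, -0.0]
contact_force: [0.3, 0.2, -1.3]
opening: 0.0119
grip_force: 30.0
t: 24.22
eef_pos: [0.5925, -0.2311, 0.1171]
tool_rot: [1.732, 2.619, 0.0]
contact_force: [-0.7, 1.5, 4.6]
opening: 0.0118
grip_force: 30.0
```

```bash
python3 -m crank '[[0,0,-0.03,0,0,0],[0,0,0,0,0,0],[0,0,0,0,0,0]]' 40 && python3 -m crank '[[0,0,-0.4,0,0,0],[0,0,-0.8,0,0,0],[0,0,-1,0,0,0],[0,0,-1,0,0,0],[0,0,-1,0,0,0],[0,0,-1,0,0,0],[0,0,-1,0,0,0],[0,0,0,0,0,0]]'; python3 - <<'E'
from h import *
for c in("top","scene","wrist"):
    im=get_image(c)
    for n in("cup1_grip","cup1_centre","cup2_grip","cup2_centre"):
        for d in pinpoint(c,n)[:1]: print(c,n,round(d["conf"],2),np.round(d["location"],4))
plan(.513,.395,.27,23.2)
E
```

```text
t: 24.6
eef_pos: [0.5918, -0.231, 0.1162]
tool_rot: [-1.733, -2.62, 0.0]
contact_force: [-0.1, -0.3, -0.2]
opening: 0.0317
grip_force: 0.0
t: 25.6
eef_pos: [0.5932, -0.2317, 0.2745]
tool_rot: [1.73, 2.615, 0.0]
contact_force: [0.6, 0.8, -1.1]
opening: 0.0351
grip_force: 0.0
top cup1_grip 0.22 [ 0.4038 -0.543  -0.0015]
top cup1_centre 0.38 [0.5789 0.1921 0.0703]
top cup2_grip 0.85 [0.5153 0.3965 0.1579]
top cup2_centre 0.89 [0.4809 0.3748 0.063 ]
scene cup1_grip 0.9 [ 0.5916 -0.2297  0.1354]
scene cup1_centre 0.86 [ 0.5504 -0.2473  0.0317]
scene cup2_grip 0.84 [0.512  0.3959 0.1612]
scene cup2_centre 0.59 [0.4812 0.3778 0.0668]
wrist cup1_grip 0.56 [ 0.5917 -0.2317  0.1328]
wrist cup1_centre 0.57 [ 0.5466 -0.2508  0.032 ]
wrist cup2_grip 0.23 [ 5.205e-01 -2.329e-01 -2.000e-04]
t 26.35 eef [ 0.5919 -0.231   0.2715] yaw 23.0 q1 -31 q6 -54 | turn units -0.006 (0.0 rows) shift units [24.26  6.96  0.06] tilt [-0.  0.]
```

```bash
python3 -m crank '[[0.5,0.1,0,0,0,0],[1,0.3,0,0,0,0],[1,0.3,0,0,0,0],[1,0.3,0,0,0,0],[1,0.3,0,0,0,0],[1,0.3,0,0,0,0],[1,0.3,0,0,0,0],[1,0.3,0,0,0,0],[1,0.3,0,0,0,0],[1,0.3,0,0,0,0],[1,0.3,0,0,0,0],[1,0.3,0,0,0,0]]' && python3 -m crank '[[1,0.3,0,0,0,0],[1,0.3,0,0,0,0],[1,0.3,0,0,0,0],[1,0.3,0,0,0,0],[1,0.3,0,0,0,0],[1,0.3,0,0,0,0],[1,0.3,0,0,0,0],[1,0.3,0,0,0,0],[1,0.3,0,0,0,0],[1,0.3,0,0,0,0],[0.8,0.2,0,0,0,0],[0,0,0,0,0,0]]'; python3 - <<'E'
from h import *
im=get_image("wrist");cv2.imwrite("pics/w3.png",im["color"][:,:,::-1])
for n in("cup2_grip","cup2_centre"):
        for d in pinpoint("wrist",n)[:2]: print(n,round(d["conf"],2),np.round(d["location"],4))
plan(.5145,.3945,.146,23.2)
E
```

```text
t: 27.85
eef_pos: [0.5564, 0.0696, 0.2718]
tool_rot: [-1.731, -2.621, -0.0]
contact_force: [0.1, -0.3, 0.0]
opening: 0.0347
grip_force: 0.0
t: 29.35
eef_pos: [0.5244, 0.3484, 0.2716]
tool_rot: [-1.729, -2.623, 0.0]
contact_force: [0.5, -0.2, -0.1]
opening: 0.0347
grip_force: 0.0
cup2_grip 0.92 [0.5144 0.3955 0.1594]
cup2_centre 0.89 [0.4819 0.3833 0.0656]
t 29.5 eef [0.5255 0.3461 0.2715] yaw 23.0 q1 23 q6 0 | turn units -0.006 (0.0 rows) shift units [1.95 0.36 5.02] tilt [-0.    -0.001]
```

View pics/w3.png

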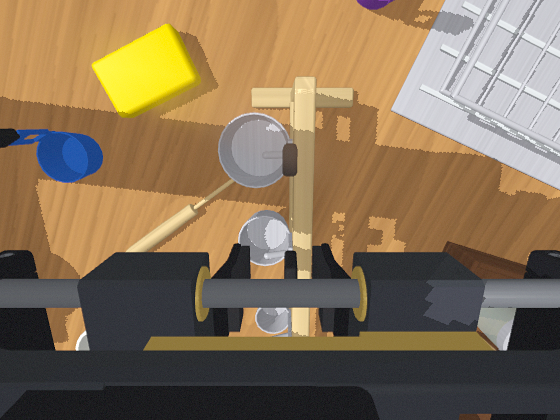

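The wrist view shows steel cup2 at (253,150) with its grip at (290,160). The blue look-alike lies off to the left at (70,157). I'll go down on cup2's grip.

```bash
python3 -m crank '[[0.95,0.18,0.2,0,0,0],[1,0.18,0.4,0,0,0],[0,0,0.9,0,0,0],[0,0,0.9,0,0,0],[0,0,0.9,0,0,0],[0,0,0.9,0,0,0],[0,0,0.6,0,0,0],[0,0,0.2,0,0,0],[0,0,0,0,0,0]]' && python3 -m crank '[[0,0,0,0,0,0],[0,0,0,0,0,0],[0,0,0,0,0,0],[0,0,0,0,0,0]]' 0 && python3 -m crank '[[0,0,-0.3,0,0,0],[0,0,-0.3,0,0,0],[0,0,0,0,0,0],[0,-0.3,0,0,0,0],[0,-0.4,0,0,0,0],[0,-0.4,0,0,0,0],[0,-0.4,0,0,0,0],[0,-0.5,0,0,0,0],[0,0,0,0,0,0]]'
```

```text
t: 30.62
eef_pos: [0.5153, 0.3948, 0.1467]
tool_rot: [1.734, 2.62, 0.0]
contact_force: [0.2, 0.3, 0.0]
opening: 0.0347
grip_force: 0.0
t: 31.12
eef_pos: [0.5152, 0.3952, 0.1469]
tool_rot: [1.733, 2.62, 0.001]
contact_force: [0.3, 0.6, 0.1]
opening: 0.0116
grip_force: 30.0
t: 32.25
eef_pos: [0.4675, 0.375, 0.1615]
tool_rot: [-1.733, -2.62, 0.002]
contact_force: [0.8, -0.0, -1.2]
opening: 0.0122
grip_force: 30.0
```

```bash
python3 -m crank '[[0,-0.3,-0.5,0,0,0],[0,-0.3,-0.8,0,0,0],[0,-0.3,-0.9,0,0,0],[0,0,-1,0,0,0],[0,0,-1,0,0,0],[0,0,-0.8,0,0,-0.2],[0,0,-0.4,0,0,-0.3],[0,0,0,0,0,-0.3],[0,0,0,0,0,-0.3],[0,0,0,0,0,-0.3],[0,0,0,0,0,-0.3],[0,0,0,0,0,-0.3]]' && python3 -m crank '[[0,0,0,0,0,-0.3],[0,0,0,0,0,-0.3],[0,0,0,0,0,-0.3],[0,0,0,0,0,-0.1],[0,0,0,0,0,0]]'; python3 - <<'E'
from h import *
for c in ("top","scene"):
    get_image(c)
    for n in("cup1_centre","cup1_grip","board","cup2_centre","cup2_grip"):
        for d in pinpoint(c,n)[:1]: print(c,n,round(d["conf"],2),np.round(d["location"],4))
plan(.544-.0152,-.251+.0359,.29,113)
E
```

```text
t: 33.75
eef_pos: [0.4481, 0.3667, 0.2984]
tool_rot: [0.183, 3.135, 0.002]
contact_force: [-0.4, 0.3, -1.6]
opening: 0.0119
grip_force: 30.0
t: 34.38
eef_pos: [0.4481, 0.3667, 0.298]
tool_rot: [-0.626, 3.077, 0.001]
contact_force: [0.2, -0.4, -0.0]
opening: 0.0119
grip_force: 30.0
top cup1_centre 0.64 [ 0.5502 -0.2487  0.0335]
top cup1_grip 0.88 [ 0.5932 -0.2318  0.1335]
top board 0.92 [ 0.5191 -0.2308 -0.0016]
top cup2_centre 0.6 [0.4629 0.3294 0.2165]
scene cup1_centre 0.58 [ 0.5467 -0.2479  0.0291]
scene cup1_grip 0.68 [ 0.5889 -0.2277  0.1355]
scene board 0.65 [ 0.5213 -0.2313 -0.003 ]
scene cup2_centre 0.72 [0.4675 0.3274 0.2154]
scene cup2_grip 0.61 [0.4493 0.3674 0.3099]
t 34.98 eef [0.4482 0.3667 0.2965] yaw 113.0 q1 28 q6 -85 | turn units 0.001 (0.0 rows) shift units [  6.12 -22.68   0.26] tilt [-0. -0.]
```

```bash
python3 -m crank '[[0.1,-0.5,0,0,0,0],[0.27,-1,0,0,0,0],[0.27,-1,0,0,0,0],[0.27,-1,0,0,0,0],[0.27,-1,0,0,0,0],[0.27,-1,0,0,0,0],[0.27,-1,0,0,0,0],[0.27,-1,0,0,0,0],[0.27,-1,0,0,0,0],[0.27,-1,0,0,0,0],[0.27,-1,0,0,0,0],[0.27,-1,0,0,0,0]]' && python3 -m crank '[[0.27,-1,0,0,0,0],[0.27,-1,0,0,0,0],[0.27,-1,0,0,0,0],[0.27,-1,0,0,0,0],[0.27,-1,0,0,0,0],[0.27,-1,0,0,0,0],[0.27,-1,0,0,0,0],[0.27,-1,0,0,0,0],[0.27,-1,0,0,0,0],[0.27,-1,0,0,0,0],[0.3,-1,0,0,0,0],[0,0,0,0,0,0]]';python3 - <<'E'
from h import *
for c in ("top","scene","wrist"):
    get_image(c)
    for n in("cup1_centre","cup1_grip","cup2_centre","cup2_grip"):
        for d in pinpoint(c,n)[:1]: print(c,n,round(d["conf"],2),np.round(d["location"],4))
plan(.544-.0152,-.251+.0359,.29,113)
E
```

```text
t: 36.48
eef_pos: [0.4898, 0.0704, 0.2966]
tool_rot: [0.626, -3.078, 0.001]
contact_force: [0.9, -0.2, -1.5]
opening: 0.0116
grip_force: 30.0
t: 37.98
eef_pos: [0.5285, -0.2127, 0.2964]
tool_rot: [-0.623, 3.079, -0.001]
contact_force: [0.0, 0.2, -1.3]
opening: 0.0118
grip_force: 29.9
top cup1_centre 0.42 [ 0.5472 -0.2494  0.0337]
top cup1_grip 0.55 [ 0.5772  0.2524 -0.0012]
top cup2_centre 0.42 [ 0.5456 -0.2508  0.213 ]
top cup2_grip 0.58 [ 0.5296 -0.2052  0.3061]
scene cup1_centre 0.59 [ 0.3174  0.4086 -0.0009]
scene cup1_grip 0.69 [ 0.5921 -0.229   0.1331]
scene cup2_centre 0.88 [ 0.5436 -0.2464  0.2128]
scene cup2_grip 0.8 [ 0.5281 -0.2076  0.3087]
wrist cup1_centre 0.6 [ 0.5463 -0.2515  0.0295]
wrist cup2_centre 0.79 [ 0.5445 -0.2417  0.2166]
wrist cup2_grip 0.6 [ 0.5304 -0.2067  0.3116]
t 38.73 eef [ 0.5286 -0.2103  0.2966] yaw 113.0 q1 -33 q6 -146 | turn units 0.001 (0.0 rows) shift units [ 0.07 -0.18  0.26] tilt [ 0. -0.]
```

```bash
python3 -m crank '[[0.05,-0.19,0.3,0,0,0],[0,0,0.7,0,0,0],[0,0,0.8,0,0,0],[0,0,0.8,0,0,0],[0,0,0.7,0,0,0],[0,0,0.7,0,0,0],[0,0,0.6,0,0,0],[0,0,0.6,0,0,0],[0,0,0.5,0,0,0],[0,0,0.4,0,0,0],[0,0,0.2,0,0,0],[0,0,0,0,0,0]]';python3 - <<'E'
from h import *
im=get_image("scene");cv2.imwrite("pics/s1.png",cv2.resize(im["color"][120:260,120:320,::-1],None,fx=3,fy=3))
plan(.544-.0152,-.251+.0359,.114,113)
E
```

```text
t: 40.22
eef_pos: [0.5292, -0.2152, 0.1388]
tool_rot: [0.627, -3.078, -0.0]
contact_force: [-0.4, 0.3, -1.4]
opening: 0.0117
grip_force: 29.9
t 40.27 eef [ 0.5295 -0.2153  0.1392] yaw 113.0 q1 -33 q6 -146 | turn units 0.001 (0.0 rows) shift units [0.02 0.02 1.01] tilt [ 0. -0.]
```

View pics/s1.png

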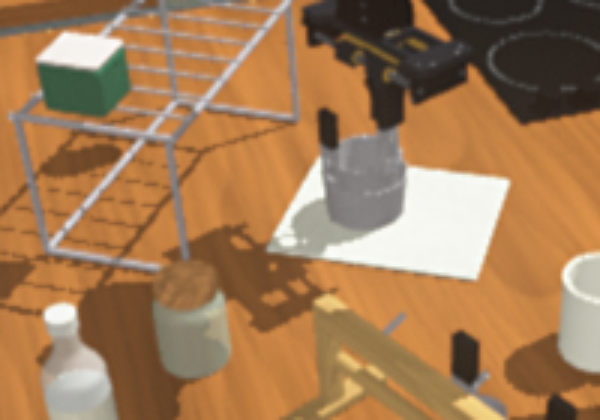

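The crop shows cup2 entering cup1 at (365,165), with cup1's grip clear at (328,128). I'll lower it the rest of the way.

```bash
python3 -m crank '[[0,0,0.3,0,0,0],[0,0,0.3,0,0,0],[0,0,0.2,0,0,0],[0,0,0.1,0,0,0],[0,0,0,0,0,0]]' && python3 -m crank '[[0,0,0.08,0,0,0],[0,0,0.08,0,0,0],[0,0,0,0,0,0]]'
```

```text
t: 40.9
eef_pos: [0.5292, -0.2152, 0.1163]
tool_rot: [0.627, -3.078, -0.0]
contact_force: [-0.9, 0.4, 0.1]
opening: 0.0118
grip_force: 29.9
t: 41.28
eef_pos: [0.5295, -0.2151, 0.1147]
tool_rot: [-0.627, 3.077, -0.001]
contact_force: [-3.1, 2.6, 12.4]
opening: 0.0115
grip_force: 30.0
```

```bash
python3 -m crank '[[0,0,-0.1,0,0,0],[0,0,0,0,0,0],[0,0,0,0,0,0]]' 40 && python3 -m crank '[[0,0,-0.4,0,0,0],[0,0,-0.8,0,0,0],[0,0,-1,0,0,0],[0,0,-1,0,0,0],[0,0,-1,0,0,0],[0,0,-1,0,0,0],[0,0,-1,0,0,0.1],[0,0,0,0,0,0.3],[0,0,0,0,0,0.35],[0,0,0,0,0,0.35],[0,0,0,0,0,0.35],[0,0,0,0,0,0.35]]'; python3 - <<'E'
from h import *
for c in("top","scene","wrist"):
    im=get_image(c)
    for n in("cup1_grip","cup1_centre","cup2_grip","cup2_centre","board")+(("cup3_grip","cup3_centre") if c!="wrist" else ()):
        for d in pinpoint(c,n)[:3 if "3" in n else 1]: print(c,n,round(d["conf"],2),np.round(d["location"],4))
plan(.556,.295,.27,23)
E
```

```text
t: 41.65
eef_pos: [0.5293, -0.2153, 0.1149]
tool_rot: [0.627, -3.078, -0.0]
contact_force: [0.4, 0.7, 0.1]
opening: 0.0316
grip_force: 0.0
t: 43.15
eef_pos: [0.5292, -0.2152, 0.2705]
tool_rot: [0.848, 3.025, -0.0]
contact_force: [0.3, -0.3, -0.5]
opening: 0.0349
grip_force: 0.0
top cup1_centre 0.42 [0.5765 0.1949 0.073 ]
top cup2_grip 0.64 [ 0.5299 -0.211   0.1274]
top cup2_centre 0.61 [0.603  0.1995 0.164 ]
top cup3_grip 0.88 [0.2371 0.2889 0.1156]
top cup3_grip 0.77 [0.5525 0.2977 0.1617]
top cup3_grip 0.7 [0.5596 0.5926 0.1136]
top cup3_centre 0.92 [0.5332 0.6105 0.0177]
top cup3_centre 0.88 [0.2588 0.2664 0.0206]
top cup3_centre 0.68 [0.5256 0.2854 0.0658]
scene cup1_grip 0.73 [ 0.5935 -0.2326  0.1346]
scene cup1_centre 0.94 [ 0.55   -0.2493  0.033 ]
scene cup2_grip 0.71 [ 0.5297 -0.214   0.1262]
scene cup2_centre 0.55 [ 0.5468 -0.2552  0.0346]
scene board 0.87 [ 0.5218 -0.2337 -0.0058]
scene cup3_grip 0.71 [0.2387 0.2917 0.1152]
scene cup3_grip 0.58 [0.5561 0.2967 0.1657]
scene cup3_grip 0.56 [0.5545 0.592  0.1165]
scene cup3_centre 0.92 [0.5293 0.2852 0.0657]
scene cup3_centre 0.71 [ 4.005e-01  6.190e-02 -4.000e-04]
scene cup3_centre 0.68 [0.2596 0.2695 0.019 ]
wrist cup1_grip 0.62 [ 0.5934 -0.229   0.1342]
wrist cup2_grip 0.76 [ 0.5298 -0.2121  0.13  ]
wrist cup2_centre 0.62 [ 0.5469 -0.2451  0.034 ]
wrist board 0.78 [ 5.210e-01 -2.309e-01 -3.000e-04]
t 44.25 eef [ 0.5293 -0.2152  0.27  ] yaw 59.0 q1 -33 q6 -92 | turn units 1.201 (3.4 rows) shift units [18.37  8.96  0.  ] tilt [-0.  0.]
```

```bash
python3 -m crank '[[0,0,0,0,0,0.3],[0,0,0,0,0,0.3],[0,0,0,0,0,0.3],[0,0,0,0,0,0.3],[1,0.49,0,0,0,0],[1,0.49,0,0,0,0],[1,0.49,0,0,0,0],[1,0.49,0,0,0,0],[1,0.49,0,0,0,0],[1,0.49,0,0,0,0],[1,0.49,0,0,0,0],[1,0.49,0,0,0,0]]' && python3 -m crank '[[1,0.49,0,0,0,0],[1,0.49,0,0,0,0],[1,0.49,0,0,0,0],[1,0.49,0,0,0,0],[1,0.49,0,0,0,0],[1,0.49,0,0,0,0],[1,0.49,0,0,0,0],[0.6,0.3,0,0,0,0],[0,0,0,0,0,0]]'; python3 - <<'E'
from h import *
im=get_image("wrist");cv2.imwrite("pics/w4.png",im["color"][80:300,150:450,::-1])
for n in("cup3_grip","cup3_centre"):
        for d in pinpoint("wrist",n)[:3]: print(n,round(d["conf"],2),np.round(d["location"],4))
plan(.555,.297,.146,23.2)
E
```

```text
t: 45.75
eef_pos: [0.5413, 0.0081, 0.2701]
tool_rot: [1.733, 2.62, 0.0]
contact_force: [-0.0, -0.3, 0.3]
opening: 0.0351
grip_force: 0.0
t: 46.88
eef_pos: [0.5527, 0.2192, 0.2699]
tool_rot: [1.731, 2.622, -0.0]
contact_force: [-0.3, -0.0, 0.6]
opening: 0.0347
grip_force: 0.0
cup3_grip 0.91 [0.5563 0.2988 0.1693]
cup3_centre 0.9 [0.267  0.2743 0.0216]
cup3_centre 0.69 [0.5314 0.288  0.0654]
t 47.02 eef [0.5527 0.2177 0.27  ] yaw 23.0 q1 11 q6 -12 | turn units -0.007 (0.0 rows) shift units [2.88 1.33 4.96] tilt [-0.    -0.001]
```

View pics/w4.png

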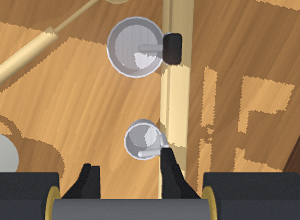

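There are three cup3 candidates. In the top view they are the steel one on the rack at (189,200), the blue one at (194,287) and the purple one at (91,200). The crop shows the rack one at (136,47) is steel, so it is the one meant. I'll take it.

```bash
python3 -m crank '[[0.95,0.45,0,0,0,0],[0.98,0.45,0,0,0,0],[0.98,0.46,0.3,0,0,0],[0,0,0.9,0,0,0],[0,0,0.9,0,0,0],[0,0,0.9,0,0,0],[0,0,0.9,0,0,0],[0,0,0.7,0,0,0],[0,0,0.3,0,0,0],[0,0,0,0,0,0]]' && python3 -m crank '[[0,0,0,0,0,0],[0,0,0,0,0,0],[0,0,0,0,0,0],[0,0,0,0,0,0]]' 0 && python3 -m crank '[[0,0,-0.3,0,0,0],[0,0,-0.3,0,0,0],[0,0,0,0,0,0],[0,-0.3,0,0,0,0],[0,-0.4,0,0,0,0],[0,-0.4,0,0,0,0],[0,-0.4,0,0,0,0],[0,-0.5,0,0,0,0],[0,0,0,0,0,0]]'
```

```text
t: 48.28
eef_pos: [0.5556, 0.2985, 0.1473]
tool_rot: [-1.734, -2.62, 0.001]
contact_force: [0.6, 0.4, -0.0]
opening: 0.0348
grip_force: 0.0
t: 48.78
eef_pos: [0.5561, 0.299, 0.148]
tool_rot: [1.733, 2.619, 0.002]
contact_force: [0.5, 0.4, 1.4]
opening: 0.012
grip_force: 29.9
t: 49.9
eef_pos: [0.5082, 0.2788, 0.1625]
tool_rot: [-1.733, -2.619, 0.002]
contact_force: [-0.3, -1.0, -1.6]
opening: 0.0119
grip_force: 29.9
```

```bash
python3 -m crank '[[0,-0.3,-0.5,0,0,0],[0,-0.3,-0.8,0,0,0],[0,-0.3,-0.9,0,0,0],[0,0,-1,0,0,0.1],[0,0,-1,0,0,0.3],[0,0,-0.8,0,0,0.35],[0,0,-0.3,0,0,0.35],[0,0,0,0,0,0.35],[0,0,0,0,0,0.35],[0,0,0,0,0,0.35],[0,0,0,0,0,0.35],[0,0,0,0,0,0.35]]'; python3 - <<'E'
from h import *
plan(.519,-.2664,.29)
E
```

```text
t: 51.4
eef_pos: [0.4888, 0.2704, 0.2968]
tool_rot: [-3.053, -0.738, -0.003]
contact_force: [-0.2, 0.9, -1.1]
opening: 0.0118
grip_force: 29.9
t 51.4 eef [0.4888 0.2704 0.2968] yaw -62.8 q1 17 q6 80 | turn units 0.000 (0.0 rows) shift units [-8.74 19.65  0.27] tilt [0.002 0.001]
```

```bash
python3 -m crank '[[-0.3,0.65,0,0,0,0],[-0.445,1,0,0,0,0],[-0.445,1,0,0,0,0],[-0.445,1,0,0,0,0],[-0.445,1,0,0,0,0],[-0.445,1,0,0,0,0],[-0.445,1,0,0,0,0],[-0.445,1,0,0,0,0],[-0.445,1,0,0,0,0],[-0.445,1,0,0,0,0],[-0.445,1,0,0,0,0],[-0.445,1,0,0,0,0]]' && python3 -m crank '[[-0.445,1,0,0,0,0],[-0.445,1,0,0,0,0],[-0.445,1,0,0,0,0],[-0.445,1,0,0,0,0],[-0.445,1,0,0,0,0],[-0.445,1,0,0,0,0],[-0.445,1,0,0,0,0],[-0.445,1,0,0,0,0],[0,0,0,0,0,0.34],[0,0,0,0,0,0.35],[0,0,0,0,0,0.35],[0,0,0,0,0,0.35]]' && python3 -m crank '[[0,0,0,0,0,0.35],[0,0,0,0,0,0.35],[0,0,0,0,0,0.35],[0,0,0,0,0,0.35],[0,0,0,0,0,0.35],[0,0,0,0,0,0]]';python3 - <<'E'
from h import *
for c in ("top","scene","wrist"):
    get_image(c)
    for n in("cup2_centre","cup2_grip","cup3_centre","cup3_grip","cup1_grip"):
        for d in [d for d in pinpoint(c,n) if np.hypot(d["location"][0]-.54,d["location"][1]+.25)<.1][:1]: print(c,n,round(d["conf"],2),np.round(d["location"],4))
plan(.519,-.2664,.113,-157)
E
```

```text
t: 52.9
eef_pos: [0.5076, -0.0498, 0.296]
tool_rot: [3.049, 0.752, 0.001]
contact_force: [0.6, 0.1, -0.8]
opening: 0.0122
grip_force: 29.9
t: 54.4
eef_pos: [0.5212, -0.2673, 0.2955]
tool_rot: [3.116, -0.394, -0.0]
contact_force: [-0.7, -0.6, -0.7]
opening: 0.0117
grip_force: 29.9
t: 55.15
eef_pos: [0.5214, -0.2671, 0.2954]
tool_rot: [2.627, -1.722, 0.0]
contact_force: [-0.2, -0.5, -0.6]
opening: 0.0116
grip_force: 29.9
top cup2_centre 0.74 [ 0.5451 -0.2514  0.0292]
top cup2_grip 0.61 [ 0.5307 -0.2112  0.1249]
top cup3_centre 0.66 [ 0.5466 -0.2529  0.2126]
top cup3_grip 0.46 [ 0.5175 -0.2665  0.3116]
top cup1_grip 0.49 [ 0.5909 -0.2313  0.1295]
scene cup2_centre 0.81 [ 0.5467 -0.2523  0.0325]
scene cup2_grip 0.65 [ 0.528  -0.2133  0.1247]
scene cup3_centre 0.88 [ 0.5475 -0.2544  0.2129]
scene cup3_grip 0.65 [ 0.5212 -0.2691  0.3119]
scene cup1_grip 0.76 [ 0.5894 -0.2301  0.1362]
wrist cup2_centre 0.86 [ 0.5474 -0.2492  0.0352]
wrist cup3_centre 0.8 [ 0.5465 -0.2555  0.2114]
wrist cup3_grip 0.56 [ 0.5196 -0.266   0.312 ]
wrist cup1_grip 0.84 [ 0.5901 -0.2314  0.1339]
t 56.05 eef [ 0.5218 -0.2664  0.295 ] yaw -156.7 q1 -38 q6 119 | turn units 0.011 (0.0 rows) shift units [-0.04  0.1   7.28] tilt [-0.  0.]
```

```bash
python3 -m crank '[[-0.03,0.07,0.3,0,0,0],[0,0,0.7,0,0,0],[0,0,0.8,0,0,0],[0,0,0.8,0,0,0],[0,0,0.7,0,0,0],[0,0,0.7,0,0,0],[0,0,0.6,0,0,0],[0,0,0.6,0,0,0],[0,0,0.5,0,0,0],[0,0,0.4,0,0,0],[0,0,0.4,0,0,0],[0,0,0,0,0,0]]' && python3 -m crank '[[0,0,0.3,0,0,0],[0,0,0.2,0,0,0],[0,0,0.1,0,0,0],[0,0,0.1,0,0,0],[0,0,0,0,0,0]]'
```

```text
t: 57.55
eef_pos: [0.5194, -0.2661, 0.1317]
tool_rot: [-2.624, 1.726, 0.003]
contact_force: [0.2, 0.3, -0.6]
opening: 0.0118
grip_force: 29.9
t: 58.18
eef_pos: [0.5198, -0.2663, 0.1149]
tool_rot: [-2.625, 1.726, 0.0]
contact_force: [0.8, -0.6, -0.8]
opening: 0.0115
grip_force: 29.9
```

```bash
python3 -m crank '[[0,0,0.1,0,0,0],[0,0,0.04,0,0,0],[0,0,0,0,0,0]]' && python3 -m crank '[[0,0,0.06,0,0,0],[0,0,0,0,0,0]]'
```

```text
t: 58.55
eef_pos: [0.5199, -0.2669, 0.1128]
tool_rot: [2.624, -1.726, 0.001]
contact_force: [-1.1, -0.5, 5.8]
opening: 0.0117
grip_force: 30.0
t: 58.8
eef_pos: [0.5198, -0.267, 0.1127]
tool_rot: [2.624, -1.725, 0.002]
contact_force: [-5.0, 0.0, 14.6]
opening: 0.0119
grip_force: 30.0
```

```bash
python3 -m crank '[[0,0,-0.1,0,0,0],[0,0,0,0,0,0],[0,0,0,0,0,0]]' 40 && python3 -m crank '[[0,0,-0.4,0,0,0],[0,0,-0.8,0,0,0],[0,0,-1,0,0,0],[0,0,-1,0,0,0],[0,0,-1,0,0,0],[0,0,-1,0,0,0],[0,0,-1,0,0,-0.1],[0,0,0,0,0,-0.35],[0,0,0,0,0,-0.35],[0,0,0,0,0,-0.35],[0,0,0,0,0,-0.35],[0,0,0,0,0,-0.35]]' && python3 -m crank '[[0,0,0,0,0,-0.35],[0,0,0,0,0,-0.35],[0,0,0,0,0,-0.35],[0,0,0,0,0,-0.35],[0,0,0,0,0,-0.35],[0,0,0,0,0,-0.35],[0,0,0,0,0,-0.35],[0,0,0,0,0,-0.35],[0,0,0,0,0,-0.35],[0,0,0,0,0,-0.35],[0,0,0,0,0,-0.35],[0,0,0,0,0,-0.3]]'; python3 - <<'E'
from h import *
for c in("top","scene","wrist"):
    im=get_image(c)
    for n in("cup1_centre","cup2_centre","cup3_grip","cup3_centre","board"):
        for d in [d for d in pinpoint(c,n) if np.hypot(d["location"][0]-.54,d["location"][1]+.25)<.1][:1]: print(c,n,round(d["conf"],2),np.round(d["location"],4))
    if c!="wrist":
      for n in("cup4_grip","cup4_centre"):
        for d in pinpoint(c,n)[:2]: print(c,n,round(d["conf"],2),np.round(d["location"],4))
plan(.6,.2,.27,23.1)
E
```

```text
t: 59.18
eef_pos: [0.5199, -0.2663, 0.1123]
tool_rot: [-2.625, 1.726, 0.0]
contact_force: [0.6, 0.3, 0.5]
opening: 0.0314
grip_force: 0.0
t: 60.68
eef_pos: [0.5199, -0.2663, 0.268]
tool_rot: [3.127, -0.296, 0.0]
contact_force: [0.2, 0.1, 0.2]
opening: 0.0344
grip_force: 0.0
t: 62.18
eef_pos: [0.5199, -0.2663, 0.268]
tool_rot: [1.719, 2.629, -0.0]
contact_force: [-0.8, 0.0, -0.2]
opening: 0.0347
grip_force: 0.0
top cup1_centre 0.75 [ 0.5483 -0.2468  0.0324]
top cup2_centre 0.58 [ 0.5452 -0.2567  0.0302]
top board 0.64 [ 0.5185 -0.2299  0.0017]
top cup4_grip 0.53 [0.6006 0.2001 0.1628]
top cup4_centre 0.68 [0.5773 0.1935 0.0704]
top cup4_centre 0.19 [ 0.5443 -0.2544  0.0308]
scene cup1_centre 0.56 [ 0.5522 -0.2477  0.0314]
scene cup2_centre 0.74 [ 0.5466 -0.2532  0.0312]
scene cup3_grip 0.44 [ 0.5172 -0.2663  0.1312]
scene board 0.82 [ 0.5249 -0.2315 -0.0037]
scene cup4_centre 0.6 [0.5817 0.1952 0.0685]
wrist cup3_centre 0.95 [ 0.5436 -0.2577  0.0321]
wrist board 0.89 [ 0.522  -0.2311 -0.0009]
t 63.27 eef [ 0.5199 -0.2664  0.2675] yaw 23.3 q1 -38 q6 -61 | turn units 0.008 (0.0 rows) shift units [15.9  10.27 -0.1 ] tilt [-0.  0.]
```

```bash
python3 -m crank '[[0.6,0.4,0,0,0,0],[1,0.65,0,0,0,0],[1,0.65,0,0,0,0],[1,0.65,0,0,0,0],[1,0.65,0,0,0,0],[1,0.65,0,0,0,0],[1,0.65,0,0,0,0],[1,0.65,0,0,0,0],[1,0.65,0,0,0,0],[1,0.65,0,0,0,0],[1,0.65,0,0,0,0],[1,0.65,0,0,0,0]]' && python3 -m crank '[[1,0.6,0,0,0,0],[0.6,0.4,0,0,0,0],[0,0,0,0,0,0]]'; python3 - <<'E'
from h import *
im=get_image("wrist")
for n in("cup4_grip","cup4_centre"):
        for d in pinpoint("wrist",n)[:3]: print(n,round(d["conf"],2),np.round(d["location"],4))
plan(.600,.201,.146,23.1)
E
```

```text
t: 64.78
eef_pos: [0.5778, 0.0769, 0.2676]
tool_rot: [-1.725, -2.625, -0.0]
contact_force: [0.0, -0.7, 0.3]
opening: 0.0347
grip_force: 0.0
t: 65.15
eef_pos: [0.5852, 0.1226, 0.2675]
tool_rot: [-1.723, -2.627, 0.0]
contact_force: [0.6, 0.6, 0.3]
opening: 0.0347
grip_force: 0.0
cup4_grip 0.83 [0.596  0.2037 0.1632]
cup4_centre 0.81 [0.5783 0.1916 0.0755]
t 65.3 eef [0.5853 0.1206 0.2675] yaw 23.3 q1 1 q6 -22 | turn units 0.007 (0.0 rows) shift units [2.73 1.8  4.86] tilt [-0.    -0.001]
```

```bash
python3 -m crank '[[0.9,0.6,0,0,0,0],[0.95,0.6,0,0,0,0],[0.95,0.58,0.3,0,0,0],[0,0,0.9,0,0,0],[0,0,0.9,0,0,0],[0,0,0.9,0,0,0],[0,0,0.9,0,0,0],[0,0,0.7,0,0,0],[0,0,0.2,0,0,0],[0,0,0,0,0,0]]' && python3 -m crank '[[0,0,0,0,0,0],[0,0,0,0,0,0],[0,0,0,0,0,0],[0,0,0,0,0,0]]' 0 && python3 -m crank '[[0,0,-0.3,0,0,0],[0,0,-0.3,0,0,0],[0,0,0,0,0,0],[0,-0.3,0,0,0,0],[0,-0.4,0,0,0,0],[0,-0.4,0,0,0,0],[0,-0.4,0,0,0,0],[0,-0.5,0,0,0,0],[0,0,0,0,0,0]]'
```

```text
t: 66.55
eef_pos: [0.5989, 0.2029, 0.1476]
tool_rot: [1.727, 2.624, 0.0]
contact_force: [-0.4, -0.3, 0.7]
opening: 0.0353
grip_force: 0.0
t: 67.05
eef_pos: [0.5983, 0.2031, 0.1479]
tool_rot: [-1.726, -2.625, 0.001]
contact_force: [-1.2, -0.2, 2.5]
opening: 0.0118
grip_force: 30.0
t: 68.18
eef_pos: [0.5514, 0.183, 0.1625]
tool_rot: [-1.726, -2.624, 0.001]
contact_force: [0.6, 0.6, -1.5]
opening: 0.012
grip_force: 30.0
```

```bash
python3 -m crank '[[0,-0.3,-0.5,0,0,0],[0,-0.3,-0.8,0,0,0],[0,-0.3,-0.9,0,0,0],[0,0,-1,0,0,0.15],[0,0,-1,0,0,0.35],[0,0,-0.8,0,0,0.35],[0,0,-0.3,0,0,0.35],[0,0,0,0,0,0.35],[0,0,0,0,0,0.35],[0,0,0,0,0,0.35],[0,0,0,0,0,0.35],[0,0,0,0,0,0.35]]'; python3 - <<'E'
from h import *
plan(.557,-.274,.295)
plan(.557,-.274,.295,-67)
E
```

```text
t: 69.68
eef_pos: [0.532, 0.1744, 0.2968]
tool_rot: [3.07, 0.666, 0.003]
contact_force: [0.2, 0.2, -0.5]
opening: 0.0114
grip_force: 30.0
t 69.67 eef [0.532  0.1744 0.2968] yaw -65.5 q1 7 q6 72 | turn units 0.000 (0.0 rows) shift units [-6.52 16.74  0.07] tilt [0.002 0.   ]
t 69.67 eef [0.532  0.1744 0.2968] yaw -65.5 q1 7 q6 72 | turn units 0.049 (0.1 rows) shift units [-6.09 16.9   0.07] tilt [0.002 0.   ]
```

```bash
python3 -m crank '[[0,0,0,0,0,0.05],[-0.2,0.5,0,0,0,0],[-0.36,1,0,0,0,0],[-0.36,1,0,0,0,0],[-0.36,1,0,0,0,0],[-0.36,1,0,0,0,0],[-0.36,1,0,0,0,0],[-0.36,1,0,0,0,0],[-0.36,1,0,0,0,0],[-0.36,1,0,0,0,0],[-0.36,1,0,0,0,0],[-0.36,1,0,0,0,0]]' && python3 -m crank '[[-0.36,1,0,0,0,0],[-0.36,1,0,0,0,0],[-0.36,1,0,0,0,0],[-0.36,1,0,0,0,0],[-0.36,1,0,0,0,0],[-0.36,1,0,0,0,0],[-0.15,0.4,0,0,0,0],[0,0,0,0,0,0]]';python3 - <<'E'
from h import *
for c in ("top","scene","wrist"):
    get_image(c)
    for n in("cup3_centre","cup3_grip","cup4_centre","cup4_grip"):
        for d in [d for d in pinpoint(c,n) if np.hypot(d["location"][0]-.54,d["location"][1]+.25)<.1][:1]: print(c,n,round(d["conf"],2),np.round(d["location"],4))
plan(.557,-.274,.11,-67)
E
```

```text
t: 71.18
eef_pos: [0.5484, -0.1059, 0.2954]
tool_rot: [3.076, 0.637, -0.0]
contact_force: [0.5, 0.6, -0.4]
opening: 0.0114
grip_force: 30.0
t: 72.18
eef_pos: [0.559, -0.2746, 0.2948]
tool_rot: [-3.076, -0.634, 0.0]
contact_force: [0.1, -0.3, -1.6]
opening: 0.0118
grip_force: 30.0
top cup3_centre 0.47 [ 0.5454 -0.2566  0.0282]
scene cup3_centre 0.73 [ 0.5455 -0.253   0.0315]
scene cup3_grip 0.69 [ 0.516  -0.269   0.1298]
scene cup4_centre 0.62 [ 0.55   -0.2541  0.2163]
scene cup4_grip 0.71 [ 0.5617 -0.272   0.3126]
wrist cup3_centre 0.72 [ 0.5471 -0.2562  0.0302]
wrist cup4_centre 0.95 [ 0.5484 -0.2553  0.222 ]
wrist cup4_grip 0.97 [ 0.5596 -0.2742  0.3128]
t 72.92 eef [ 0.5591 -0.274   0.2951] yaw -66.7 q1 -36 q6 30 | turn units 0.011 (0.0 rows) shift units [-0.08 -0.03  7.4 ] tilt [0. 0.]
```

```bash
python3 -m crank '[[0,0,0.3,0,0,0],[0,0,0.7,0,0,0],[0,0,0.8,0,0,0],[0,0,0.8,0,0,0],[0,0,0.7,0,0,0],[0,0,0.7,0,0,0],[0,0,0.6,0,0,0],[0,0,0.6,0,0,0],[0,0,0.5,0,0,0],[0,0,0.4,0,0,0],[0,0,0.4,0,0,0],[0,0,0,0,0,0]]' && python3 -m crank '[[0,0,0.3,0,0,0],[0,0,0.2,0,0,0],[0,0,0.1,0,0,0],[0,0,0.1,0,0,0],[0,0,0,0,0,0]]' && python3 -m crank '[[0,0,0.1,0,0,0],[0,0,0.05,0,0,0],[0,0,0,0,0,0]]'
```

```text
t: 74.42
eef_pos: [0.5586, -0.2737, 0.1317]
tool_rot: [-3.075, -0.635, 0.002]
contact_force: [0.2, -0.1, -1.6]
opening: 0.0117
grip_force: 30.0
t: 75.05
eef_pos: [0.5591, -0.2739, 0.1149]
tool_rot: [-3.077, -0.635, 0.0]
contact_force: [0.6, 0.2, -0.8]
opening: 0.0117
grip_force: 30.0
t: 75.42
eef_pos: [0.559, -0.2739, 0.1111]
tool_rot: [-3.077, -0.635, 0.0]
contact_force: [0.6, 0.4, -0.7]
opening: 0.0119
grip_force: 30.0
```

```bash
python3 -m crank '[[0,0,0.05,0,0,0],[0,0,0.05,0,0,0],[0,0,0,0,0,0]]' && python3 -m crank '[[0,0,0.04,0,0,0],[0,0,0,0,0,0]]'
```

```text
t: 75.8
eef_pos: [0.5593, -0.2741, 0.1098]
tool_rot: [3.076, 0.635, 0.001]
contact_force: [-0.7, 1.3, 4.2]
opening: 0.0117
grip_force: 30.0
t: 76.05
eef_pos: [0.5595, -0.2742, 0.1098]
tool_rot: [3.076, 0.635, 0.001]
contact_force: [-2.3, 0.5, 10.0]
opening: 0.0116
grip_force: 30.0
```

```bash
python3 -m crank '[[0,0,-0.08,0,0,0],[0,0,0,0,0,0],[0,0,0,0,0,0]]' 30 && python3 -m crank '[[0,0,-0.4,0,0,0],[0,0,-0.8,0,0,0],[0,0,-1,0,0,0],[0,0,-1,0,0,0],[0,0,-1,0,0,0],[0,0,-1,0,0,0],[0,0,-1,0,0,0],[0,0,0,0,0,0]]'; python3 - <<'E'
from h import *
for c in("top","scene","wrist"):
    im=get_image(c)
    if c=="wrist": cv2.imwrite("pics/w5.png",im["color"][:,:,::-1])
    if c=="top": P=cloud(im)
    if c=="top":
      for s in silhouettes("top","board")[:1]:
        p=P[s["region"]];p=p[(p[:,2]<.012)&(p[:,2]>-.005)]
        rc=cv2.minAreaRect((p[:,:2]*1000).astype(np.float32));print(s["conf"],len(p),rc,cv2.boxPoints(rc).round(0).tolist())
    for n in("cup1_centre","cup2_centre","cup3_centre","cup4_centre","cup4_grip","board"):
        for d in [d for d in pinpoint(c,n) if np.hypot(d["location"][0]-.54,d["location"][1]+.25)<.1][:1]: print(c,n,round(d["conf"],2),np.round(d["location"],4))
E
```

```text
t: 76.42
eef_pos: [0.559, -0.2739, 0.1094]
tool_rot: [-3.076, -0.635, 0.0]
contact_force: [-0.2, 0.2, 0.1]
opening: 0.0252
grip_force: 0.0
t: 77.42
eef_pos: [0.5604, -0.2748, 0.2675]
tool_rot: [3.072, 0.634, 0.006]
contact_force: [0.1, -0.5, -0.1]
opening: 0.026
grip_force: 0.0
0.7 1701 ((520.7695922851562, -232.714111328125), (203.20376586914062, 244.37039184570312), 57.291011810302734) [[363.0, -252.0], [569.0, -384.0], [678.0, -213.0], [473.0, -81.0]]
top cup1_centre 0.57 [ 0.5481 -0.247   0.0349]
top cup2_centre 0.4 [ 0.5449 -0.2537  0.0299]
top board 0.58 [ 0.5186 -0.2322 -0.0011]
scene cup1_centre 0.56 [ 0.5507 -0.2501  0.0315]
scene cup2_centre 0.79 [ 0.5462 -0.2523  0.029 ]
scene cup3_centre 0.6 [ 0.5438 -0.2534  0.031 ]
scene cup4_centre 0.73 [ 0.5516 -0.2538  0.0336]
scene cup4_grip 0.51 [ 0.5611 -0.2729  0.1276]
scene board 0.62 [ 0.5236 -0.2297 -0.0058]
wrist cup4_centre 0.81 [ 0.5483 -0.2536  0.0361]
wrist cup4_grip 0.83 [ 0.5595 -0.2757  0.1244]
```

View pics/w5.png

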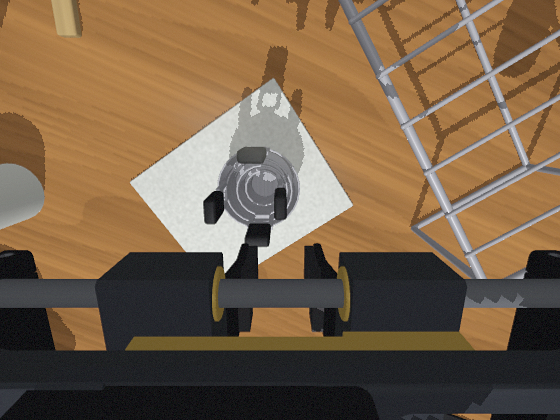

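```bash
python3 -m crank '[[0,0,0,0,0,0.32],[0,0,0,0,0,0.32],[0,0,0,0,0,0.32],[0,0,0,0,0,0.32],[0,0,0,0,0,0.32],[0,0,0,0,0,0.32],[0,0,0,0,0,0]]' 60; python3 - <<'E'
from h import *
plan(.435,-.1776,.008,-124.5)
E
```

```text
t: 79.4
eef_pos: [0.5591, -0.274, 0.2648]
tool_rot: [-3.003, 0.923, 0.0]
contact_force: [0.2, -0.2, 0.1]
opening: 0.0522
grip_force: 0.0
t 79.4 eef [ 0.5591 -0.274   0.2648] yaw -124.2 q1 -36 q6 88 | turn units 0.011 (0.0 rows) shift units [-6.27 -0.37 10.27] tilt [-0.  0.]
```

```bash
python3 -m crank '[[-0.5,0,0,0,0,0.01],[-1,-0.05,0,0,0,0],[-1,-0.1,0,0,0,0],[-1,-0.1,0,0,0,0],[-1,-0.07,0,0,0,0],[-1,-0.05,0.2,0,0,0],[-0.75,0,0.5,0,0,0],[0,0,1,0,0,0],[0,0,1,0,0,0],[0,0,1,0,0,0],[0,0,1,0,0,0],[0,0,1,0,0,0]]' && python3 -m crank '[[0,0,1,0,0,0],[0,0,1,0,0,0],[0,0,1,0,0,0],[0,0,0.8,0,0,0],[0,0,0,0,0,0]]'; python3 - <<'E'
from h import *
plan(.435,-.1776,.005,-124.5)
get_image("top")
for d in pinpoint("top","board")[:1]: print(d["location"])
E
```

```text
t: 80.9
eef_pos: [0.4351, -0.1773, 0.1219]
tool_rot: [3.0, -0.931, 0.0]
contact_force: [0.7, 1.1, -0.4]
opening: 0.0523
grip_force: 0.0
t: 81.53
eef_pos: [0.4345, -0.1769, 0.0266]
tool_rot: [-2.999, 0.932, 0.005]
contact_force: [-0.2, 0.5, 0.5]
opening: 0.0524
grip_force: 0.0
t 81.53 eef [ 0.4345 -0.1769  0.0266] yaw -124.5 q1 -36 q6 89 | turn units -0.000 (0.0 rows) shift units [0.03 0.01 0.86] tilt [-0.003  0.002]
[0.5211, -0.2308, -0.0015]
```

```bash
python3 -m crank '[[0,0,0.5,0,0,0],[0,0,0.25,0,0,0],[0,0,0.1,0,0,0],[0,0,0.06,0,0,0],[0,0,0.05,0,0,0],[0,0,0,0,0,0]]'
```

```text
t: 82.38
eef_pos: [0.4355, -0.1777, 0.0053]
tool_rot: [2.999, -0.933, 0.001]
contact_force: [-2.2, 1.1, 19.6]
opening: 0.0516
grip_force: 10.2
```

```bash
python3 -m crank '[[0.03,0,0,0,0,0],[0.07,0,0,0,0,0],[0.12,0,0,0,0,0],[0.16,0,0,0,0,0],[0.18,0,0,0,0,0],[0.18,0,0,0,0,0],[0.18,0,0,0,0,0],[0.18,0,0,0,0,0],[0.18,0,0,0,0,0],[0.18,0,0,0,0,0],[0.18,0,0,0,0,0],[0.18,0,0,0,0,0]]'; python3 - <<'E'
from h import *
plan(.435,-.1776,.005,-124.5)
get_image("top")
for d in pinpoint("top","board")[:1]: print(d["location"])
E
```

```text
t: 83.88
eef_pos: [0.4684, -0.1999, 0.0053]
tool_rot: [-2.997, 0.931, 0.017]
contact_force: [-8.8, 5.6, 24.4]
opening: 0.0523
grip_force: 12.5
t 83.88 eef [ 0.4684 -0.1999  0.0053] yaw -124.5 q1 -36 q6 89 | turn units -0.001 (0.0 rows) shift units [-1.61  0.02  0.01] tilt [-0.009  0.006]
[0.5513, -0.2538, -0.0009]
```

```bash
python3 -m crank '[[0.18,0,-0.03,0,0,0],[0.18,0,0,0,0,0],[0.18,0,0,0,0,0],[0.18,0,0,0,0,0],[0.18,0,0,0,0,0],[0.18,0,0,0,0,0],[0.18,0,0,0,0,0],[0.18,0,0,0,0,0],[0.18,0,0,0,0,0],[0.18,0,0,0,0,0],[0.18,0,0,0,0,0],[0.18,0,0,0,0,0]]' && python3 -m crank '[[0.18,0,0,0,0,0],[0.18,0,0,0,0,0],[0.18,0,0,0,0,0],[0.18,0,0,0,0,0],[0.18,0,0,0,0,0],[0.18,0,0,0,0,0],[0.18,0,0,0,0,0],[0.18,0,0,0,0,0],[0.18,0,0,0,0,0],[0.18,0,0,0,0,0],[0.18,0,0,0,0,0],[0.18,0,0,0,0,0]]'; python3 - <<'E'
from h import *
plan(.435,-.1776,.005,-124.5)
im=get_image("top");cv2.imwrite("pics/t2.png",cv2.resize(im["color"][50:260,290:500,::-1],None,fx=2.5,fy=2.5))
for d in pinpoint("top","board")[:1]: print(d["location"])
get_image("scene")
for d in pinpoint("scene","board")[:1]: print(d["location"])
E
```

```text
t: 85.48
eef_pos: [0.5148, -0.232, 0.0054]
tool_rot: [-2.998, 0.932, 0.011]
contact_force: [-4.4, 3.9, 14.3]
opening: 0.0523
grip_force: 7.4
t: 86.98
eef_pos: [0.5599, -0.2631, 0.0054]
tool_rot: [-2.998, 0.932, 0.009]
contact_force: [-4.5, 3.9, 13.5]
opening: 0.0525
grip_force: 6.3
t 86.97 eef [ 0.5599 -0.2631  0.0054] yaw -124.5 q1 -36 q6 89 | turn units -0.001 (0.0 rows) shift units [-6.05  0.01  0.02] tilt [-0.005  0.003]
[0.6461, -0.3163, -0.0028]
[0.6493, -0.3172, -0.0062]
```

View pics/t2.png

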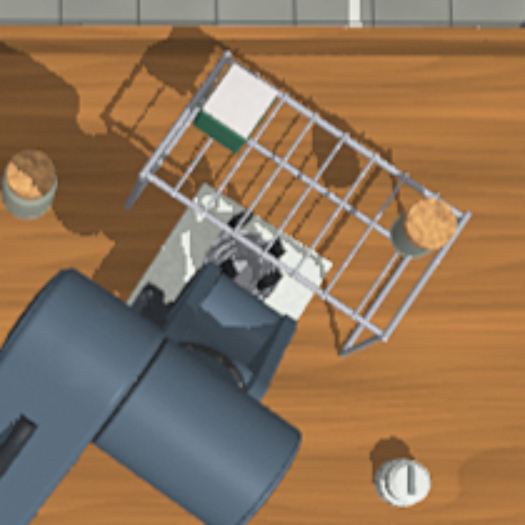

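```bash
python3 -m crank '[[0.18,0,0,0,0,0],[0.18,0,0,0,0,0],[0.18,0,0,0,0,0],[0.18,0,0,0,0,0],[0.18,0,0,0,0,0],[0.18,0,0,0,0,0],[0.18,0,0,0,0,0],[0.18,0,0,0,0,0],[0.18,0,0,0,0,0],[0.18,0,0,0,0,0],[0.18,0,0,0,0,0],[0.18,0,0,0,0,0]]' && python3 -m crank '[[0.15,0,0,0,0,0],[0.12,0,0,0,0,0],[0.1,0,0,0,0,0],[0,0,0,0,0,0]]'; python3 - <<'E'
from h import *
plan(.435,-.1776,.005,-124.5)
for c in("top","scene"):
    get_image(c)
    for d in pinpoint(c,"board")[:1]: print(d["location"])
E
```

```text
t: 88.68
eef_pos: [0.6048, -0.294, 0.0054]
tool_rot: [-2.998, 0.932, 0.007]
contact_force: [-4.4, 3.2, 11.0]
opening: 0.0523
grip_force: 5.4
t: 89.18
eef_pos: [0.6129, -0.2997, 0.0055]
tool_rot: [-2.999, 0.932, 0.005]
contact_force: [-4.1, 3.0, 10.1]
opening: 0.0521
grip_force: 4.9
t 89.17 eef [ 0.6129 -0.2997  0.0055] yaw -124.5 q1 -35 q6 89 | turn units -0.001 (0.0 rows) shift units [-8.63  0.01  0.02] tilt [-0.003  0.002]
[0.6994, -0.3546, 0.0012]
[0.7006, -0.353, -0.0028]
```

```bash
python3 -m crank '[[0.06,0,0.02,0,0,0],[0.06,0,0,0,0,0],[0.06,0,0,0,0,0],[0.06,0,0,0,0,0],[0,0,0,0,0,0]]' && python3 -m crank '[[0.04,0,0,0,0,0],[0.04,0,0,0,0,0],[0.04,0,0,0,0,0],[0,0,0,0,0,0]]'; python3 - <<'E'
from h import *
for c in("top","scene"):
    get_image(c)
    for d in pinpoint(c,"board")[:1]: print(d["location"])
E
```

```text
t: 90.0
eef_pos: [0.6177, -0.3029, 0.0054]
tool_rot: [-2.999, 0.932, 0.006]
contact_force: [-4.8, 3.6, 12.6]
opening: 0.0522
grip_force: 6.1
t: 90.5
eef_pos: [0.6186, -0.3035, 0.0054]
tool_rot: [-2.998, 0.932, 0.012]
contact_force: [-8.1, 3.8, 15.3]
opening: 0.0517
grip_force: 7.5
[0.7033, -0.3579, -0.0012]
[0.7041, -0.3576, -0.0045]
```

```bash
python3 -m crank '[[-0.06,0,-0.05,0,0,0],[0,0,-0.3,0,0,0],[-0.2,0,-0.6,0,0,0],[-0.8,0,-0.8,0,0,0],[-1,0,-0.8,0,0,0],[-1,0,-0.8,0,0,0],[-1,0,-0.8,0,0,0],[-1,0,-0.8,0,0,0],[-1,0,-0.8,0,0,0],[-0.5,0,-0.4,0,0,0],[0,0,0,0,0,0],[0,0,0,0,0,0]]'; python3 - <<'E'
from h import *
for c in("top","scene"):
    im=get_image(c);P=cloud(im)
    if c=="scene":cv2.imwrite("pics/s2.png",cv2.resize(im["color"][90:230,100:300,::-1],None,fx=3,fy=3))
    for s in silhouettes(c,"board")[:1]:
        p=P[s["region"]];p=p[(p[:,2]<.012)&(p[:,2]>-.005)];print(cv2.minAreaRect((p[:,:2]*1000).astype(np.float32)))
    for n in("board","cup1_centre","cup2_centre","cup3_centre","cup4_centre"):
        for d in [d for d in pinpoint(c,n) if d["location"][1]<-.2][:1]:
            l=np.array(d["location"]);e=l[:2]-[.7375,-.384];a=np.radians(-34.3);print(c,n,round(d["conf"],2),l.round(3),"shelf x %.3f"%(e@[np.cos(a),np.sin(a)]))
E
```

```text
t: 92.2
eef_pos: [0.4873, -0.2134, 0.1571]
tool_rot: [2.999, -0.934, 0.002]
contact_force: [0.2, -0.3, -0.7]
opening: 0.0522
grip_force: 0.0
((705.3240966796875, -359.22076416015625), (203.28250122070312, 243.28839111328125), 56.89680099487305)
top board 0.45 [ 0.73  -0.379  0.03 ] shelf x -0.009
top cup1_centre 0.73 [ 0.73  -0.374  0.03 ] shelf x -0.012
top cup2_centre 0.59 [ 0.729 -0.379  0.031] shelf x -0.010
top cup3_centre 0.43 [ 0.728 -0.382  0.031] shelf x -0.009
top cup4_centre 0.56 [ 0.732 -0.38   0.032] shelf x -0.007
((706.19580078125, -361.8724365234375), (212.48599243164062, 248.2349395751953), 57.074493408203125)
scene board 0.88 [ 0.704 -0.355 -0.004] shelf x -0.044
scene cup1_centre 0.57 [ 0.732 -0.377  0.03 ] shelf x -0.008
scene cup3_centre 0.46 [ 0.727 -0.382  0.031] shelf x -0.009
scene cup4_centre 0.71 [ 0.734 -0.376  0.031] shelf x -0.007
```

View pics/s2.png

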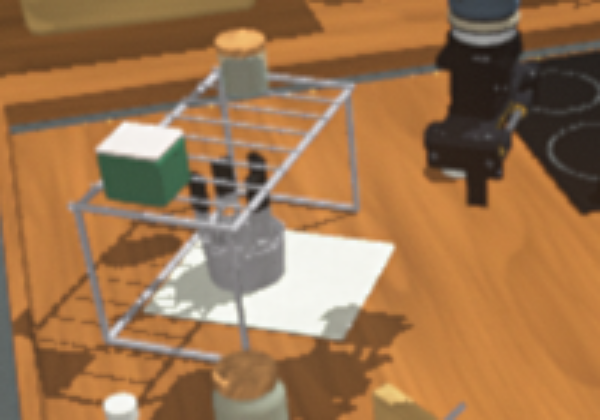

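The crop shows the nested cups at (243,245) under the shelf and the board fully home. The gripper stands clear at (470,150), so I'm handing the job in.

```bash
python3 -c "
from cell import job
print(job.finish_job())"
```

```text
the job is handed in; nothing more can be done
None
```

I handed the job in at about 92 s. All four cups are nested upright on the board under the shelf, the board is home against its stop, and the robot is clear. The hand-in call returned no verdict, so this rests on my last camera check.

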